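# Pack the film canisters into the transfer case

### The job

Press the release button so that the lid of the black transfer case springs open, then stand every aluminium film canister on the table upright in a compartment of the case, one to a compartment, and push every canister's cap fully home. With all of them loaded and capped, shut the lid and press it down until it latches, leaving the other desk things where they are.

Things in the scene. Friction and masses are not known exactly. Their poses are not given: they have to be found in the camera images.
- can1_mid (a point): Film canister 1 (may be absent): upright plain aluminium cylinder, 58 mm diameter, body 60 mm tall, 180 g with its cap. This point is on its axis, half-way up the body (30 mm above its underside); z is its axis, up when upright. On top is a black push-on cap, a flat disc 54 mm in diameter and 6 mm thick, whose top is 44 mm above this point when fully proud and 36 mm when fully seated. All canisters are alike.
- cap1 (a joint): How far canister 1's cap has been pushed down, m: 0 fully proud, 0.008 fully seated (underside on the body's rim). Stiff: it slides down under about 5 N and stays where it is left; press with 8 to 15 N while the canister stands on something.
- can2_mid (a point): Film canister 2 (may be absent): upright plain aluminium cylinder, 58 mm diameter, body 60 mm tall, 180 g with its cap. This point is on its axis, half-way up the body (30 mm above its underside); z is its axis, up when upright. On top is a black push-on cap, a flat disc 54 mm in diameter and 6 mm thick, whose top is 44 mm above this point when fully proud and 36 mm when fully seated. All canisters are alike.
- cap2 (a joint): How far canister 2's cap has been pushed down, m: 0 fully proud, 0.008 fully seated (underside on the body's rim). Stiff: it slides down under about 5 N and stays where it is left; press with 8 to 15 N while the canister stands on something.
- can3_mid (a point): Film canister 3 (may be absent): upright plain aluminium cylinder, 58 mm diameter, body 60 mm tall, 180 g with its cap. This point is on its axis, half-way up the body (30 mm above its underside); z is its axis, up when upright. On top is a black push-on cap, a flat disc 54 mm in diameter and 6 mm thick, whose top is 44 mm above this point when fully proud and 36 mm when fully seated. All canisters are alike.
- cap3 (a joint): How far canister 3's cap has been pushed down, m: 0 fully proud, 0.008 fully seated (underside on the body's rim). Stiff: it slides down under about 5 N and stays where it is left; press with 8 to 15 N while the canister stands on something.
- can4_mid (a point): Film canister 4 (may be absent): upright plain aluminium cylinder, 58 mm diameter, body 60 mm tall, 180 g with its cap. This point is on its axis, half-way up the body (30 mm above its underside); z is its axis, up when upright. On top is a black push-on cap, a flat disc 54 mm in diameter and 6 mm thick, whose top is 44 mm above this point when fully proud and 36 mm when fully seated. All canisters are alike.
- cap4 (a joint): How far canister 4's cap has been pushed down, m: 0 fully proud, 0.008 fully seated (underside on the body's rim). Stiff: it slides down under about 5 N and stays where it is left; press with 8 to 15 N while the canister stands on something.
- cell0 (a point): Centre of the floor of compartment 0 of the transfer case. The four compartments lie in a row along the case's y, 87 mm apart, 6 mm in +x from case_in; each is 110 mm (case x) by 84 mm (case y) inside. Axes are the case's: x from the button side to the hinge side, y along the case, z up.
- cell1 (a point): Centre of the floor of compartment 1 of the transfer case. The four compartments lie in a row along the case's y, 87 mm apart, 6 mm in +x from case_in; each is 110 mm (case x) by 84 mm (case y) inside. Axes are the case's: x from the button side to the hinge side, y along the case, z up.
- cell2 (a point): Centre of the floor of compartment 2 of the transfer case. The four compartments lie in a row along the case's y, 87 mm apart, 6 mm in +x from case_in; each is 110 mm (case x) by 84 mm (case y) inside. Axes are the case's: x from the button side to the hinge side, y along the case, z up.
- cell3 (a point): Centre of the floor of compartment 3 of the transfer case. The four compartments lie in a row along the case's y, 87 mm apart, 6 mm in +x from case_in; each is 110 mm (case x) by 84 mm (case y) inside. Axes are the case's: x from the button side to the hinge side, y along the case, z up.
- case_in (a point): Middle of the inner floor, 6 mm above the table, of the fixed black clamshell case (axes as for the compartments). Case 130 mm (x) by 357 mm (y), 88 mm tall when shut; base walls 4 mm thick, rim 36 mm above the table; dividers, and a 12 mm thick strip inside the front wall, 28 mm above the table. The lid's hinge line is at case x = +65 mm, 36 mm above the table.
- lid_front (a point): Point on the outer top face of the lid, mid-length, 12 mm behind its front edge; moves with the lid. Lid: a shell 130 mm from hinge to front edge, 357 mm long, 52 mm deep, clear top with black border and black sides. When shut, this point is 118 mm from the hinge line in -x and 52 mm above it. Pressing down here shuts and latches the lid. A steel catch nose sticks out 10 mm at the middle of its front wall.
- case_lid (a joint): Lid angle, rad: 0 shut and latched, 1.9 fully open at its stop (leaning back on the far side). A spring drives it open; to shut it, push its outer face (about 2 N at the edge) over towards the button side and then press the front edge down with about 10 N until the latch snaps over the nose; unlatched it springs open again.
- release (a joint): Travel of the release button, m: 0 up, 0.006 fully down (5 N). Pushing it down draws back the steel latch hook between button and lid; fully let go it springs up. It also dips while the lid is being latched.
- release_top (a point): Centre of the top of the release button, a round steel button 28 mm in diameter on a grey block at the middle of the case's front, 110 mm in -x (case) from the case's middle, 46 mm above the table. The latch hook beside it begins 25 mm from its centre towards the lid (15 mm when drawn back) and is 67 mm above the table at its highest. The open lid's path stays 30 mm or more from the button's axis.
- stapler: Black stapler, 150 x 36 x 44 mm, long axis x; loose, not part of the job. Origin at the centre of its underside.
- tape: Grey tape dispenser, 60 x 150 mm, 79 mm tall, long axis y; loose, not part of the job. Origin at the centre of its underside.
- stamp: Wooden hand stamp, 38 mm diameter, 86 mm tall; loose, not part of the job. Origin at the centre of its underside.
- inkpad: Flat ink pad tin, 70 x 110 x 21 mm; loose, not part of the job. Origin at the centre of its underside.
- punch: Hole punch, 60 x 120 x 54 mm, long axis y; loose, not part of the job. Origin at the centre of its underside.
- cardbox: Black card box with grey lid, 104 x 154 x 92 mm; loose, not part of the job. Origin at the centre of its underside.
- penpot: Square pen pot 75 x 75 x 90 mm with pens to 145 mm; loose, not part of the job. Origin at the centre of its underside.

How it is judged:
By the outcome, as a careful person would: the job done as asked, in the order asked, and still so for the second after the job is handed in, with the robot touching nothing.
Of can1, can2, can3, can4 only 2 to 4 are there at a start; the rules pass over those that are not, and their reading is None.
At some moment in a run one of can1, can2, can3, can4 may be knocked a few centimetres aside while the robot is not near it.
It also fails if it takes over 210 s, if anything falls off the work surface, if the arm or the gripper's body presses on something with over 40 N, if the wrist force passes 120 N, or if a joint passes its speed limit or range.

### The arm

A 6-joint arm with a two-finger parallel gripper is mounted at the origin on the work surface. World frame = base frame: x ahead of the robot, y to its left, z up, the work surface at z = 0. Lengths are in m, angles in rad, forces in N, time in s.
With the tool pointing down it reaches from about 0.3 to 0.875 m from the base axis. Payload 4.2 kg.
Tool frame: the origin (TCP) lies on the centre line of the jaws, within the pads' length; the fingertips stand 11 mm ahead of it and the grasp point (between the pads) lies 8 mm behind it; z points along the fingers, y is the direction in which the jaws open and shut (so a half turn about z gives the same grasp; the last joint's range is limited). The gripper opens to 85 mm and grips with 20 to 120 N. Pads are 22 mm wide; open, the fingers measure 114 mm over their backs; the gripper's body (76 mm by 85 mm) begins 54 mm behind the grasp point. The pads swing forward as they close: fully open they stand 13 mm farther back than shut.
Start: joints at [-1.341, 0.32, 1.565, -0, 1.257, -0.02], TCP at [0.142, -0.557, 0.242] pointing down, gripper open.
Joint ranges: [-3.11, 3.11], [-0.84, 2.01], [0.21, 2.61], [-1.34, 4.49], [0.05, 2.63], [-2.56, 2.56]. Speed limits (rad/s): [2.57, 2.57, 3.14, 3.14, 3.14, 3.14].

### API

Orientations are given as a 3x3 rotation matrix whose columns are the frame's x, y, z axes.
In Python, from cell import arm gives the robot as it stands.
- The arm moves only by the tool move_arm, never from a script. Its argument "moves" is a list of rows, each a list of 5 numbers: the shift along the tool's x, y, z in m, then the turn about the tool's z in rad, then the opening, from -1 (shut) to 1 (fully open). A call has 1 to 20 rows; each row is the pose to reach, as a shift and turn from the pose measured when the call began, along the tool's axes at that moment; what a row does not reach only later rows make up. A row lasts 1/8 s, in which the tool goes at most 62.5 mm and 10.7 degrees, less where a joint would pass 70% of its speed; a pose out of reach is approached as far as the arm can. A call with a gripper value outside its range is refused whole. The fingers move at their own pace and stop on an object; "newtons" is the grip in N (left out, the last holds). Time passes only in rows, so rows that repeat a pose let the fingers close. It gives the time, the measured TCP pose, the force and the opening at its end, in the units of the state.
- arm.read_state(): the state, without advancing time (a new reading comes with each control period).
- arm.read_camera(name): name is "side" or "top"; returns a dict with "color" (400x640x3 uint8, red, green, blue), "mtx" (3x3 intrinsics, pixels), "world_from_camera" (4x4, takes a point from camera to world coordinates). Camera axes: x right, y up, looking along -z (the intrinsics and any distortion apply to the point x, -y, -z); pixel columns grow to the right and rows downward; lengths in m; the calibration is good to about 2 mm. A picture is of the moment at which its call begins. There is no depth.
- arm.finish_job(): hands the job in, once; it reports no verdict.
The state is a dict: "t": time; "joint_pos": joint angles; "joint_velocities": joint speeds; "effort": joint torques, N m; "tcp_pos": TCP position; "eef_rot": TCP orientation; "force": force on the tool from outside, world axes, zero at the start; "wrist_torque": the same for the moment, N m; "gripper_width": opening from 0.0 (shut) to 1.0 (fully open).
Only numpy, scipy, OpenCV 4.12 (cv2) and the standard library are available. Lean on these libraries where they do the work, as an engineer would, in place of code of your own. Each camera call takes 0.05 s, during which the arm holds its last target. There are 200 camera calls.

## Working session

There is one attempt and no reset: what is moved stays moved. The work goes in short steps, Python scripts to look and compute and a tool call to move; the robot and the scene stay as the last step left them, time stands still between calls to the robot, and variables do not carry over. Pictures are saved under pics/ and viewed, about 12 in all and at most 16, crops included, and the job is handed in when it is done.

Besides the shell and the picture viewer there is one more tool, called after "Emit:" by a JSON object that holds its "fn" and its "kwargs", one argument or row to a line. move_arm: Moves the arm, as the interface text tells. Its arguments: {"type":"object","properties":{"moves":{"type":"array"},"newtons":{"type":"number"}},"required":["moves"]}

```bash
mkdir -p pics; ls
cat > h.py <<'E'
import numpy as np, cv2
from cell import arm
def shot(name,fn=None):
    c=arm.read_camera(name)
    if fn: cv2.imwrite('pics/'+fn,c['color'][:,:,::-1])
    return c
def proj(c,p):
    T=np.linalg.inv(c['world_from_camera']); q=T[:3,:3]@np.array(p,float)+T[:3,3]
    q=np.array([q[0],-q[1],-q[2]]); u=c['mtx']@(q/q[2]); return u[:2]
def ray(c,uv,z):
    d=np.linalg.inv(c['mtx'])@np.array([uv[0],uv[1],1.0]); d=np.array([d[0],-d[1],-d[2]])
    W=c['world_from_camera']; d=W[:3,:3]@d; o=W[:3,3]
    return o+d*(z-o[2])/d[2]
E
python3 - <<'E'
from h import *
for n in('top','side'):
    c=shot(n,n+'0.png'); print(n,c['mtx'].round(1).tolist(),c['world_from_camera'].round(3).tolist(),[k for k in c])
s=arm.read_state();print({k:np.round(v,3).tolist() for k,v in s.items()})
E
```

```text
pics
top [[393.5, 0.0, 318.5], [0.0, 393.5, 204.8], [0.0, 0.0, 1.0]] [[-0.01, 0.988, -0.154, 0.312], [-1.0, -0.012, -0.017, 0.062], [-0.019, 0.154, 0.988, 1.177], [0.0, 0.0, 0.0, 1.0]] ['color', 'mtx', 'world_from_camera']
side [[466.2, 0.0, 322.3], [0.0, 466.2, 201.8], [0.0, 0.0, 1.0]] [[0.996, 0.044, -0.074, 0.38], [-0.083, 0.71, -0.699, -0.902], [0.022, 0.703, 0.711, 1.08], [0.0, 0.0, 0.0, 1.0]] ['color', 'mtx', 'world_from_camera']
{'t': 0.1, 'joint_pos': [-1.341, 0.32, 1.566, -0.0, 1.257, -0.02], 'joint_velocities': [-0.001, -0.002, -0.002, 0.001, 0.002, -0.001], 'effort': [0.0, -41.641, -23.47, 0.0, 0.005, -0.0], 'tcp_pos': [0.142, -0.557, 0.242], 'eef_rot': [[0.969, 0.247, -0.0], [0.247, -0.969, 0.002], [0.0, -0.002, -1.0]], 'force': [0.57, 0.83, 0.811], 'wrist_torque': [0.015, 0.004, 0.003], 'gripper_width': 0.999}
```

View pics/top0.png

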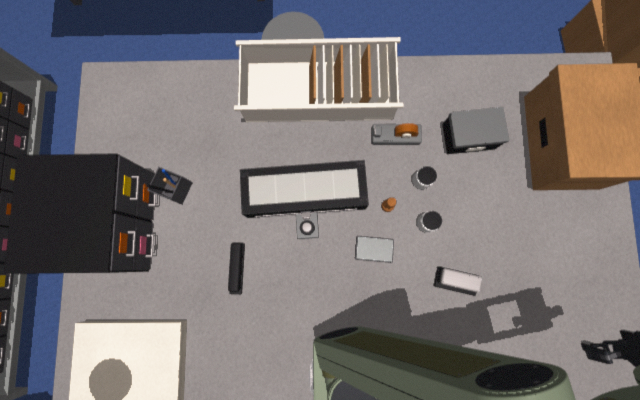

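View pics/side0.png

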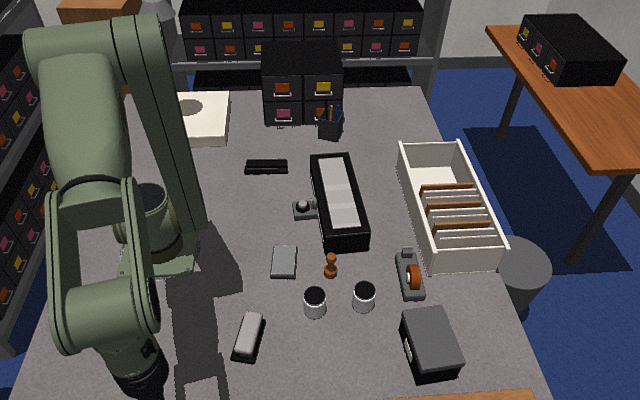

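Run:
```python
from h import *
t=shot('top');s=shot('side')
# caps: dark blobs
for n,c,roi in(('top',t,(405,155,450,240)),('side',s,(295,275,385,325))):
    x0,y0,x1,y1=roi;g=cv2.cvtColor(c['color'],cv2.COLOR_RGB2GRAY)[y0:y1,x0:x1]
    m=(g<50).astype(np.uint8);nn,l,st,ce=cv2.connectedComponentsWithStats(m)
    for i in range(1,nn):
        if st[i,4]>40:
            p=ce[i]+[x0,y0];print(n,p.round(1),st[i],[ray(c,p,z)[:2].round(4) for z in(.066,.074)])
# button bright disc
for n,c,roi in(('top',t,(296,216,320,240)),('side',s,(290,192,320,222))):
    x0,y0,x1,y1=roi;g=cv2.cvtColor(c['color'],cv2.COLOR_RGB2GRAY)[y0:y1,x0:x1]
    print(n);print(g[::2,::2])
# lid dark outline top
x0,y0,x1,y1=230,150,380,222;g=cv2.cvtColor(t['color'],cv2.COLOR_RGB2GRAY)[y0:y1,x0:x1]
m=cv2.inRange(g,0,60);cs,_=cv2.findContours(m,cv2.RETR_EXTERNAL,cv2.CHAIN_APPROX_SIMPLE)
k=max(cs,key=cv2.contourArea);r=cv2.minAreaRect(k);print('dark',r,cv2.boxPoints(r)+[x0,y0])
m2=cv2.inRange(g,150,255)
cs,_=cv2.findContours(cv2.morphologyEx(m2,cv2.MORPH_CLOSE,np.ones((5,5))),cv2.RETR_EXTERNAL,cv2.CHAIN_APPROX_SIMPLE)
k=max(cs,key=cv2.contourArea);r=cv2.minAreaRect(k);print('white',r);
b=cv2.boxPoints(r)+[x0,y0];print(b,[ray(t,p,.088)[:2].round(4) for p in b])
v=np.hstack([cv2.resize(t['color'][140:260,220:460],None,fx=3.3,fy=3.3,interpolation=2)]);cv2.imwrite('pics/a.png',v[:,:,::-1])
```

```text
top [426.8 175. ] [ 14  13  17  15 208] [array([ 0.5684, -0.232 ]), array([ 0.5665, -0.2299])]
top [432.8 219. ] [ 19  58  17  15 161] [array([ 0.4406, -0.242 ]), array([ 0.4397, -0.2398])]
side [364.4 289.6] [ 60   6  20  18 284] [array([ 0.5676, -0.2298]), array([ 0.5661, -0.2351])]
side [314.2 295.1] [  9  11  21  19 296] [array([ 0.4367, -0.2375]), array([ 0.4363, -0.2427])]
top
[[131 139 140 147 152 146 148 129 143 142 135 148]
 [134 140 139 132 137 129 136 144 143 144 137 151]
 [123 141 139 135  94  81  88 122 142 143 142 149]
 [113 141 135  66  68 101  83  53 103 145 144 153]
 [119 142  83  72 180 194 191 137  53 135 143 137]
 [122 141  62 119 195 204 205 195  62  82 146 126]
 [117 141  59 114 206 213 217 203  65  66 148 115]
 [128 142  89  64 180 216 213 121  55 105 148 119]
 [130 141 137  60  67 101  96  57  74 145 148 111]
 [150 141 145 137  84  60  60  86 144 150 152 117]
 [150 143 148 145 146 142 147 145 145 142 138 111]
 [149 113 107 103 106 114 110 119 132 135 133 141]]
side
[[131 130 132 136 130 125 135 129 134 128 132 128 122  16  16]
 [128 138 133 135 127 130 122 135
[... 702 characters left out ...]
 41  38  35  40 106]
 [130 135  48  40  39  41  43  33  37  42  33  29  29  28  62]
 [127 133  80  30  41  88 125 123 114 124 137 138 141 131  66]]
dark ((73.23251342773438, 39.04256820678711), (48.264671325683594, 125.35089874267578), 85.80233001708984) [[238.95876694 169.56266594]
 [363.97340393 160.38727379]
 [367.5062561  208.52246857]
 [242.49162292 217.69786072]]
white ((73.168212890625, 36.487632751464844), (28.217939376831055, 109.29318237304688), 85.79464721679688)
[[247.63412094 176.42395782]
 [356.63304901 168.4093399 ]
 [358.70230103 196.55130768]
 [249.70337677 204.5659256 ]] [array([0.5661, 0.281 ]), array([ 0.5851, -0.0289]), array([ 0.5039, -0.0328]), array([0.485 , 0.2737])]
```

View pics/a.png

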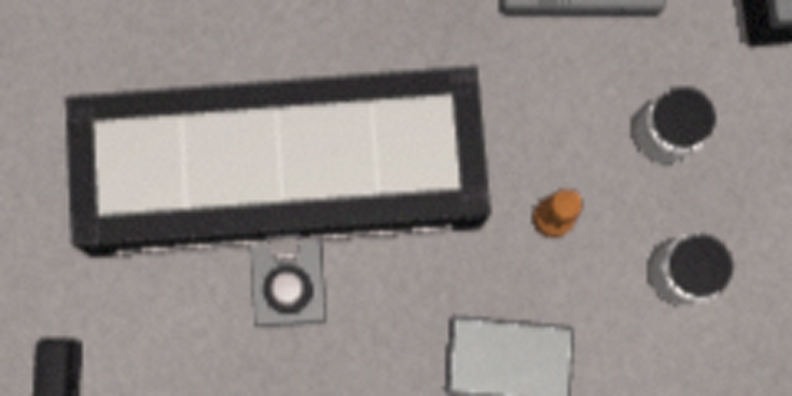

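```bash
cat >> h.py <<'E'
YAW=.0615
def d(p,yaw=YAW):
    "tool-frame shift and turn to reach TCP p with tool y at world yaw"
    s=arm.read_state();R=np.array(s['eef_rot']);q=R.T@(np.array(p)-s['tcp_pos'])
    cur=np.arctan2(R[1,1],R[0,1]);t=-((yaw-cur+np.pi)%(2*np.pi)-np.pi)
    return q.round(4).tolist(),round(float(t),3)
def ab(c,o):
    a=YAW;R=np.array([[np.cos(a),-np.sin(a)],[np.sin(a),np.cos(a)]]);return R@np.array(c)+o
E
python3 - <<'E'
from h import *
t=shot('top');s=shot('side')
def cen(c,roi,th):
    x0,y0,x1,y1=roi;g=cv2.cvtColor(c['color'],cv2.COLOR_RGB2GRAY)[y0:y1,x0:x1];m=cv2.inRange(g,th,255);
    nn,l,st,ce=cv2.connectedComponentsWithStats(m);i=1+np.argmax(st[1:,4]);return ce[i]+[x0,y0],st[i]
b,st=cen(t,(300,220,315,236),160);print(b,st)
B=ray(t,b,.046);print('button',B)
print('side proj',proj(s,B))
bs=[302.5,203]; print('side ray',ray(s,bs,.046))
print('case ctr from button',ab([.11,0],B[:2]),'from window',ray(t,[230+73.17,150+36.49],.088))
for n,p,z in(('stamp',(391,203),.08),('rack front',(320,107),.07),('tape',(398,133),.05),('box front',(447,150),.09)):print(n,ray(t,p,z).round(3))
print(d([B[0],B[1],.2]))
E
```

```text
[306.52542373 226.93220339] [ 3  3  8  9 59]
button [0.42423464 0.11618029 0.046     ]
side proj [301.99826207 202.34923206]
side ray [0.42563954 0.1132479  0.046     ]
case ctr from button [0.53402668 0.12294103] from window [0.53478406 0.12307719 0.088     ]
stamp [ 0.486 -0.124  0.08 ]
rack front [0.778 0.073 0.07 ]
tape [ 0.701 -0.158  0.05 ]
box front [ 0.635 -0.286  0.09 ]
([0.4398, -0.5826, 0.0424], -1.383)
```

Run:
```python
from h import *
print(d([.4215,.1155,.22],YAW-np.pi/2))
```

```text
([0.4369, -0.5826, 0.0224], 0.188)
```

Emit:
{"fn": "move_arm", "kwargs": {
  "moves": [
    [0.055, -0.073, 0.022, 0.1, -1],
    [0.11, -0.146, 0.022, 0.188, -1],
    [0.165, -0.219, 0.022, 0.188, -1],
    [0.22, -0.292, 0.022, 0.188, -1],
    [0.275, -0.365, 0.022, 0.188, -1],
    [0.33, -0.438, 0.022, 0.188, -1],
    [0.385, -0.511, 0.022, 0.188, -1],
    [0.437, -0.583, 0.022, 0.188, -1],
    [0.437, -0.583, 0.022, 0.188, -1],
    [0.437, -0.583, 0.022, 0.188, -1],
    [0.437, -0.583, 0.022, 0.188, -1],
    [0.437, -0.583, 0.022, 0.188, -1],
    [0.437, -0.583, 0.022, 0.188, -1]
  ]
}}

```text
t: 1.92
tcp_pos: [0.4223, 0.1182, 0.2202]
eef_rot: [[0.998, 0.066, 0.0], [0.066, -0.998, 0.001], [0.0, -0.001, -1.0]]
force: [-0.5, -0.3, -0.1]
gripper_width: 0.002
```

Run:
```python
from h import *
print(d([.4215,.1155,.075],YAW-np.pi/2))
c=shot('top','top1.png')
```

```text
([-0.001, 0.0027, 0.1452], 0.005)
```

View pics/top1.png

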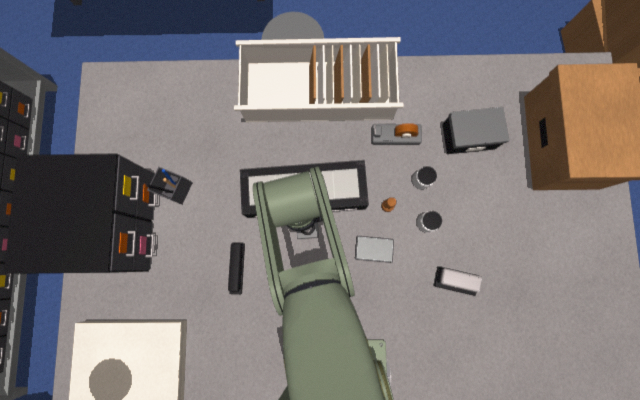

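The picture shows only two canisters, at (425,177) and (430,220); the area that the arm hid before is empty.

Emit:
{"fn": "move_arm", "kwargs": {
  "moves": [
    [-0.001, 0.003, 0.05, 0.005, -1],
    [-0.001, 0.003, 0.1, 0.005, -1],
    [-0.001, 0.003, 0.14, 0.005, -1],
    [-0.001, 0.003, 0.155, 0.005, -1],
    [-0.001, 0.003, 0.162, 0.005, -1],
    [-0.001, 0.003, 0.166, 0.005, -1],
    [-0.001, 0.003, 0.168, 0.005, -1],
    [-0.001, 0.003, 0.17, 0.005, -1],
    [-0.001, 0.003, 0.17, 0.005, -1]
  ]
}}

```text
t: 3.1
tcp_pos: [0.4205, 0.1133, 0.051]
eef_rot: [[0.998, 0.06, -0.0], [0.06, -0.998, -0.001], [-0.0, 0.001, -1.0]]
force: [-3.9, -3.3, 9.5]
gripper_width: 0.002
```

Emit:
{"fn": "move_arm", "kwargs": {
  "moves": [
    [0.0, 0.0, -0.002, 0, -1],
    [-0.0, 0.0, -0.05, 0, -1],
    [-0.05, 0, -0.1, 0, -1],
    [-0.1, 0, -0.16, 0, -1],
    [-0.12, 0, -0.2, 0, -1],
    [-0.12, 0, -0.2, 0, -1]
  ]
}}

```text
t: 3.85
tcp_pos: [0.3014, 0.107, 0.2546]
eef_rot: [[0.998, 0.061, 0.01], [0.061, -0.998, 0.003], [0.01, -0.003, -1.0]]
force: [0.8, -0.5, -0.5]
gripper_width: 0.001
```

Run:
```python
from h import *
c=shot('side','s1.png');t=shot('top')
for n,c,roi in(('top',t,(405,155,450,240)),('side',c,(295,275,385,325))):
    x0,y0,x1,y1=roi;g=cv2.cvtColor(c['color'],cv2.COLOR_RGB2GRAY)[y0:y1,x0:x1]
    m=(g<50).astype(np.uint8);nn,l,st,ce=cv2.connectedComponentsWithStats(m)
    for i in range(1,nn):
        if st[i,4]>40:
            p=ce[i]+[x0,y0];print(n,p.round(1),[ray(c,p,z)[:2].round(4) for z in(.066,.070,.074)])
print(d([.56,-.232,.15]))
```

```text
top [426.9 175. ] [array([ 0.5683, -0.2321]), array([ 0.5673, -0.2311]), array([ 0.5664, -0.23  ])]
top [432.9 219.4] [array([ 0.4397, -0.2423]), array([ 0.4392, -0.2412]), array([ 0.4387, -0.2401])]
side [364.4 289.6] [array([ 0.5674, -0.2298]), array([ 0.5667, -0.2325]), array([ 0.5659, -0.2351])]
side [314.2 295.1] [array([ 0.4367, -0.2375]), array([ 0.4365, -0.2401]), array([ 0.4363, -0.2427])]
([0.2375, 0.3537, 0.1022], -1.572)
```

View pics/s1.png

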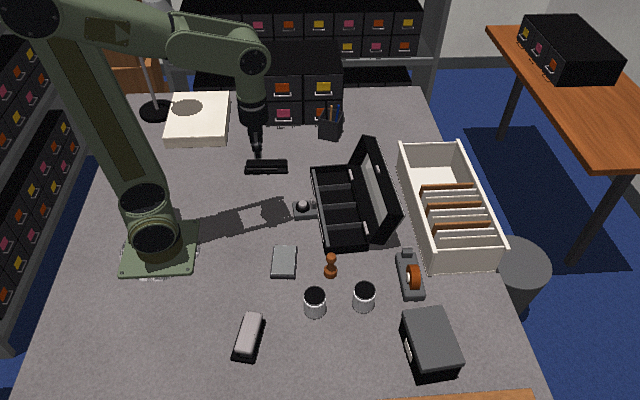

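The lid is open against its stop, and the canisters haven't moved. Going to canister A.

Emit:
{"fn": "move_arm", "kwargs": {
  "moves": [
    [0.03, 0.044, 0.01, -0.18, 1],
    [0.06, 0.088, 0.01, -0.36, 1],
    [0.09, 0.132, 0.01, -0.54, 1],
    [0.12, 0.176, 0.01, -0.72, 1],
    [0.15, 0.22, 0.02, -0.9, 1],
    [0.18, 0.264, 0.04, -1.08, 1],
    [0.21, 0.308, 0.06, -1.26, 1],
    [0.24, 0.352, 0.08, -1.44, 1],
    [0.244, 0.353, 0.102, -1.572, 1],
    [0.244, 0.353, 0.102, -1.572, 1],
    [0.244, 0.353, 0.102, -1.572, 1]
  ]
}}

```text
t: 5.32
tcp_pos: [0.5664, -0.2307, 0.1495]
eef_rot: [[-0.059, 0.998, 0.002], [0.998, 0.059, 0.001], [0.001, 0.002, -1.0]]
force: [0.7, 0.3, 0.7]
gripper_width: 1.0
```

Run:
```python
from h import *
print(d([.567,-.2315,.040]))
```

```text
([-0.001, 0.0003, 0.1095], -0.002)
```

Emit:
{"fn": "move_arm", "kwargs": {
  "moves": [
    [0, 0, 0.04, 0, 1],
    [0, 0, 0.08, 0, 1],
    [0, 0, 0.109, 0, 1],
    [0, 0, 0.109, 0, 1],
    [0, 0, 0.109, 0, -1],
    [0, 0, 0.109, 0, -1],
    [0, 0, 0.109, 0, -1],
    [0, 0, 0.109, 0, -1],
    [0, 0, 0.109, 0, -1],
    [0, 0, 0.109, 0, -1]
  ],
  "newtons": 40
}}

```text
t: 6.58
tcp_pos: [0.5676, -0.2309, 0.0429]
eef_rot: [[-0.059, 0.998, 0.005], [0.998, 0.059, 0.0], [-0.0, 0.005, -1.0]]
force: [-0.8, 0.9, 6.4]
gripper_width: 0.67
```

Run:
```python
from h import *
C=np.array([.5343,.123])
x,y=ab([.002,-.0435],C);print(x,y,d([x,y,.20]))
```

```text
0.5389697828501415 0.07970516049074065 ([0.3117, -0.0094, -0.1573], -0.002)
```

Emit:
{"fn": "move_arm", "kwargs": {
  "moves": [
    [0, 0, -0.04, 0, -1],
    [0, 0, -0.09, 0, -1],
    [0.03, 0, -0.12, 0, -1],
    [0.075, -0.002, -0.12, 0, -1],
    [0.12, -0.004, -0.12, 0, -1],
    [0.165, -0.006, -0.12, 0, -1],
    [0.21, -0.008, -0.12, 0, -1],
    [0.255, -0.009, -0.12, 0, -1],
    [0.29, -0.009, -0.12, 0, -1],
    [0.312, -0.009, -0.12, 0, -1],
    [0.312, -0.009, -0.12, 0, -1],
    [0.312, -0.009, -0.12, 0, -1]
  ]
}}

```text
t: 8.07
tcp_pos: [0.5395, 0.0795, 0.1631]
eef_rot: [[-0.059, 0.998, 0.006], [0.998, 0.059, -0.0], [-0.001, 0.006, -1.0]]
force: [0.1, -1.1, -1.9]
gripper_width: 0.665
```

Run:
```python
from h import *
print(arm.read_state()['gripper_width'],d([.539,.0797,.0485]))
cv2.imwrite('pics/s2.png',shot('side')['color'][120:320,230:470,::-1].repeat(2,0).repeat(2,1))
```

```text
0.6648725385981511 ([0.0003, -0.0012, 0.1146], -0.002)
```

View pics/s2.png

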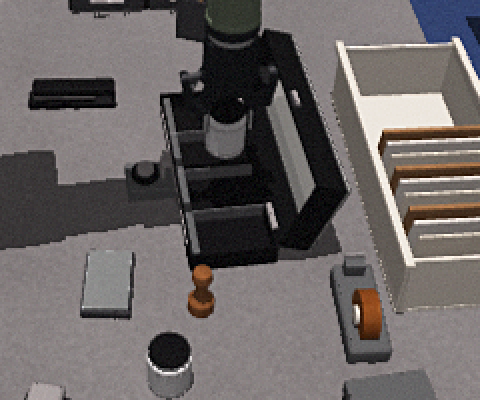

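Emit:
{"fn": "move_arm", "kwargs": {
  "moves": [
    [0, -0.001, 0.04, 0, -1],
    [0, -0.001, 0.08, 0, -1],
    [0, -0.001, 0.1, 0, -1],
    [0, -0.001, 0.108, 0, -1],
    [0, -0.001, 0.112, 0, -1],
    [0, -0.001, 0.114, 0, -1],
    [0, -0.001, 0.114, 0, -1]
  ]
}}

```text
t: 9.0
tcp_pos: [0.5397, 0.0791, 0.0496]
eef_rot: [[-0.058, 0.998, 0.007], [0.998, 0.058, -0.0], [-0.001, 0.007, -1.0]]
force: [0.9, -0.5, -1.2]
gripper_width: 0.669
```

Emit:
{"fn": "move_arm", "kwargs": {
  "moves": [
    [0, 0, 0.0, 0, 0.7],
    [0, 0, 0, 0, 0.7],
    [0, 0, 0, 0, 0.7],
    [0, 0, -0.03, 0, 0.7],
    [0, 0, -0.07, 0, 0.7],
    [0, 0, -0.07, 0, -1],
    [0, 0, -0.07, 0, -1],
    [0, 0, -0.07, 0, -1],
    [0, 0, -0.07, 0, -1],
    [0, 0, -0.07, 0, -1],
    [0, 0, -0.07, 0, -1],
    [0, 0, -0.07, 0, -1]
  ]
}}

```text
t: 10.5
tcp_pos: [0.5392, 0.0791, 0.1196]
eef_rot: [[-0.059, 0.998, 0.007], [0.998, 0.059, -0.0], [-0.001, 0.007, -1.0]]
force: [-0.6, 0.5, -0.1]
gripper_width: -0.003
```

Run:
```python
from h import *
t=shot('top');v=t['color'][120:260,220:460];cv2.imwrite('pics/t2.png',cv2.resize(v,None,fx=3,fy=3,interpolation=2)[:,:,::-1])
print(d([.539,.0797,.095]),arm.read_state()['force'])
```

```text
([0.0006, -0.0003, 0.0246], -0.003) [-0.9929549   0.32387534 -0.37592606]
```

View pics/t2.png

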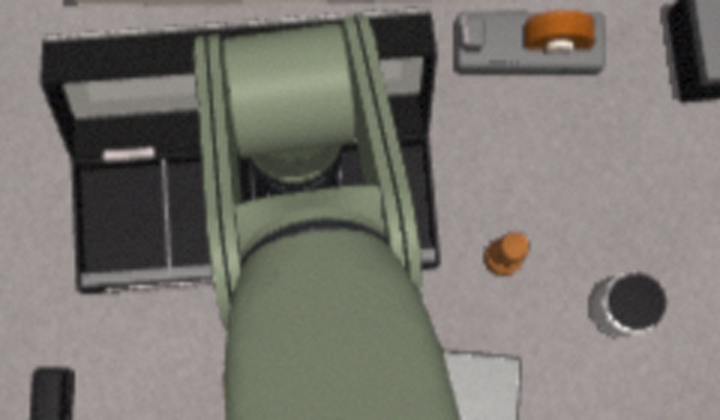

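The arm hides the cell here, but there is no unexpected force. Pressing the cap.

Emit:
{"fn": "move_arm", "kwargs": {
  "moves": [
    [0, 0, 0.015, 0, -1],
    [0, 0, 0.024, 0, -1],
    [0, 0, 0.029, 0, -1],
    [0, 0, 0.032, 0, -1],
    [0, 0, 0.035, 0, -1],
    [0, 0, 0.037, 0, -1]
  ]
}}

```text
t: 11.3
tcp_pos: [0.5388, 0.0791, 0.083]
eef_rot: [[-0.059, 0.998, 0.006], [0.998, 0.059, -0.0], [-0.001, 0.006, -1.0]]
force: [-6.8, -1.6, 15.8]
gripper_width: 0.0
```

Emit:
{"fn": "move_arm", "kwargs": {
  "moves": [
    [0, 0, 0, 0, -1],
    [0, 0, 0, 0, -1]
  ]
}}

```text
t: 11.55
tcp_pos: [0.539, 0.0791, 0.0831]
eef_rot: [[-0.059, 0.998, 0.006], [0.998, 0.059, -0.0], [-0.001, 0.006, -1.0]]
force: [0.4, -0.7, 2.6]
gripper_width: 0.003
```

Emit:
{"fn": "move_arm", "kwargs": {
  "moves": [
    [0, 0, -0.03, 0, -1],
    [0, 0, -0.08, 0, -1],
    [-0.04, -0.01, -0.1, 0, -1],
    [-0.09, -0.03, -0.1, 0, 1],
    [-0.14, -0.05, -0.1, 0, 1],
    [-0.19, -0.07, -0.1, 0, 1],
    [-0.24, -0.09, -0.1, 0, 1],
    [-0.24, -0.09, -0.1, 0, 1]
  ]
}}

```text
t: 12.55
tcp_pos: [0.4617, -0.1685, 0.1826]
eef_rot: [[-0.053, 0.999, 0.006], [0.999, 0.053, -0.001], [-0.001, 0.006, -1.0]]
force: [0.7, -0.3, 0.2]
gripper_width: 0.999
```

Run:
```python
from h import *
t=shot('top');s=shot('side')
cv2.imwrite('pics/t3.png',np.hstack([cv2.resize(t['color'][120:260,220:350],None,fx=3,fy=3,interpolation=2),cv2.resize(s['color'][120:260,270:403],None,fx=3,fy=3,interpolation=2)])[:,:,::-1])
for n,c,roi in(('top',t,(405,195,450,240)),('side',s,(295,275,345,325))):
    x0,y0,x1,y1=roi;g=cv2.cvtColor(c['color'],cv2.COLOR_RGB2GRAY)[y0:y1,x0:x1]
    m=(g<50).astype(np.uint8);nn,l,st,ce=cv2.connectedComponentsWithStats(m)
    for i in range(1,nn):
        if st[i,4]>40:
            p=ce[i]+[x0,y0];print(n,p.round(1),[ray(c,p,z)[:2].round(4) for z in(.066,.070,.074)])
print(d([.438,-.2405,.15]))
```

```text
top [435.1 216.1] [array([ 0.449 , -0.2492]), array([ 0.4485, -0.2481]), array([ 0.448 , -0.2469])]
side [314.3 294.6] [array([ 0.4373, -0.236 ]), array([ 0.4371, -0.2386]), array([ 0.4369, -0.2412])]
([-0.0731, -0.0291, 0.0324], -0.005)
```

View pics/t3.png

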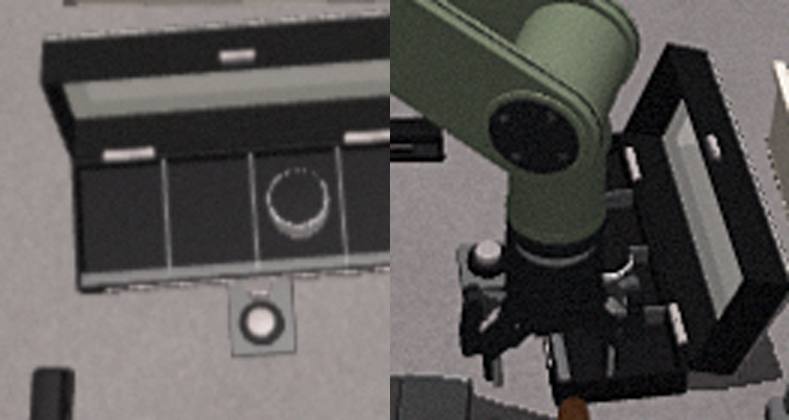

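Canister A stands in its cell. The top view of B is partly covered by the arm; the side view says B hasn't moved.

Emit:
{"fn": "move_arm", "kwargs": {
  "moves": [
    [-0.036, -0.015, 0.015, -0.005, 1],
    [-0.073, -0.029, 0.032, -0.005, 1],
    [-0.073, -0.029, 0.07, -0.005, 1],
    [-0.073, -0.029, 0.11, -0.005, 1],
    [-0.073, -0.029, 0.142, -0.005, 1],
    [-0.073, -0.029, 0.142, -0.005, 1],
    [-0.073, -0.029, 0.142, -0.005, -1],
    [-0.073, -0.029, 0.142, -0.005, -1],
    [-0.073, -0.029, 0.142, -0.005, -1],
    [-0.073, -0.029, 0.142, -0.005, -1],
    [-0.073, -0.029, 0.142, -0.005, -1],
    [-0.073, -0.029, 0.142, -0.005, -1]
  ],
  "newtons": 40
}}

```text
t: 14.15
tcp_pos: [0.4396, -0.2405, 0.0421]
eef_rot: [[-0.062, 0.998, 0.009], [0.998, 0.062, -0.001], [-0.001, 0.009, -1.0]]
force: [-0.4, 1.1, 6.4]
gripper_width: 0.666
```

Run:
```python
from h import *
C=np.array([.5343,.123])
x,y=ab([.002,-.1305],C);print(x,y,d([x,y,.165]))
```

```text
0.5443169106664892 -0.007130363484851493 ([0.2263, 0.12, -0.1221], 0.0)
```

Emit:
{"fn": "move_arm", "kwargs": {
  "moves": [
    [0, 0, -0.04, 0, -1],
    [0, 0, -0.085, 0, -1],
    [0.02, 0.01, -0.122, 0, -1],
    [0.06, 0.032, -0.122, 0, -1],
    [0.1, 0.053, -0.122, 0, -1],
    [0.14, 0.074, -0.122, 0, -1],
    [0.18, 0.095, -0.122, 0, -1],
    [0.21, 0.112, -0.122, 0, -1],
    [0.226, 0.12, -0.122, 0, -1],
    [0.226, 0.12, -0.122, 0, -1],
    [0.226, 0.12, -0.122, 0, -1]
  ]
}}

```text
t: 15.52
tcp_pos: [0.5438, -0.0084, 0.1649]
eef_rot: [[-0.061, 0.998, 0.009], [0.998, 0.061, -0.001], [-0.002, 0.009, -1.0]]
force: [-0.6, 0.3, -1.4]
gripper_width: 0.666
```

Run:
```python
from h import *
print(arm.read_state()['gripper_width'],d([.5443,-.0071,.0485]))
```

```text
0.6663851063259734 ([0.0014, -0.0004, 0.1164], -0.001)
```

Emit:
{"fn": "move_arm", "kwargs": {
  "moves": [
    [0.001, 0, 0.04, 0, -1],
    [0.001, 0, 0.08, 0, -1],
    [0.001, 0, 0.102, 0, -1],
    [0.001, 0, 0.11, 0, -1],
    [0.001, 0, 0.114, 0, -1],
    [0.001, 0, 0.116, 0, -1],
    [0.001, 0, 0.116, 0, -1]
  ]
}}

```text
t: 16.4
tcp_pos: [0.5451, -0.0076, 0.0496]
eef_rot: [[-0.061, 0.998, 0.01], [0.998, 0.061, -0.001], [-0.002, 0.01, -1.0]]
force: [-0.1, -0.2, -1.5]
gripper_width: 0.664
```

Emit:
{"fn": "move_arm", "kwargs": {
  "moves": [
    [0, 0, 0.0, 0, 0.7],
    [0, 0, 0, 0, 0.7],
    [0, 0, 0, 0, 0.7],
    [0, 0, -0.03, 0, 0.7],
    [0, 0, -0.07, 0, 0.7],
    [0, 0, -0.07, 0, -1],
    [0, 0, -0.07, 0, -1],
    [0, 0, -0.07, 0, -1],
    [0, 0, -0.07, 0, -1],
    [0, 0, -0.07, 0, -1],
    [0, 0, -0.07, 0, -1],
    [0, 0, -0.07, 0, -1]
  ]
}}

```text
t: 17.9
tcp_pos: [0.5445, -0.0075, 0.1196]
eef_rot: [[-0.061, 0.998, 0.01], [0.998, 0.061, -0.001], [-0.002, 0.01, -1.0]]
force: [0.8, 1.4, 0.1]
gripper_width: 0.002
```

Run:
```python
from h import *
print(d([.5443,-.0071,.095]))
```

```text
([0.0005, -0.0004, 0.0246], -0.001)
```

Emit:
{"fn": "move_arm", "kwargs": {
  "moves": [
    [0, 0, 0.015, 0, -1],
    [0, 0, 0.024, 0, -1],
    [0, 0, 0.029, 0, -1],
    [0, 0, 0.032, 0, -1],
    [0, 0, 0.035, 0, -1],
    [0, 0, 0.0372, 0, -1]
  ]
}}

```text
t: 18.65
tcp_pos: [0.5441, -0.0076, 0.0829]
eef_rot: [[-0.061, 0.998, 0.008], [0.998, 0.061, -0.001], [-0.002, 0.008, -1.0]]
force: [-7.6, 0.4, 21.5]
gripper_width: -0.005
```

Emit:
{"fn": "move_arm", "kwargs": {
  "moves": [
    [0, 0, 0, 0, -1],
    [0, 0, -0.03, 0, -1],
    [0, 0, -0.07, 0, -1],
    [-0.04, -0.02, -0.1, 0, -1],
    [-0.09, -0.06, -0.12, 0, -1],
    [-0.13, -0.1, -0.12, 0, -1],
    [-0.16, -0.14, -0.12, 0, -1],
    [-0.16, -0.14, -0.12, 0, -1]
  ]
}}

```text
t: 19.65
tcp_pos: [0.411, -0.1772, 0.2021]
eef_rot: [[-0.056, 0.998, 0.008], [0.998, 0.056, -0.002], [-0.002, 0.008, -1.0]]
force: [-0.7, -1.0, -0.3]
gripper_width: 0.0
```

Run:
```python
from h import *
t=shot('top');s=shot('side','side4.png')
cv2.imwrite('pics/t4.png',cv2.resize(t['color'][100:260,220:480],None,fx=3,fy=3,interpolation=2)[:,:,::-1])
R=ab
C=np.array([.5343,.123])
# cap heights: pixel of cap in both views by triangulated prediction
for yy in(-.0435,-.1305):
    p=ab([.002,yy],C);print([proj(c,[*p,z]).round(1).tolist() for c in(t,s) for z in(.072,.080)])
p=ab([.185,0],C);print('behind lid',p,d([*p,.26]))
```

```text
[[318.6, 186.0], [318.6, 185.4], [340.3, 203.2], [340.5, 201.4]]
[[348.9, 183.7], [349.1, 183.2], [345.5, 224.4], [345.6, 222.6]]
behind lid [0.71895025 0.13437033] ([0.2914, 0.324, -0.0552], -0.002)
```

View pics/t4.png

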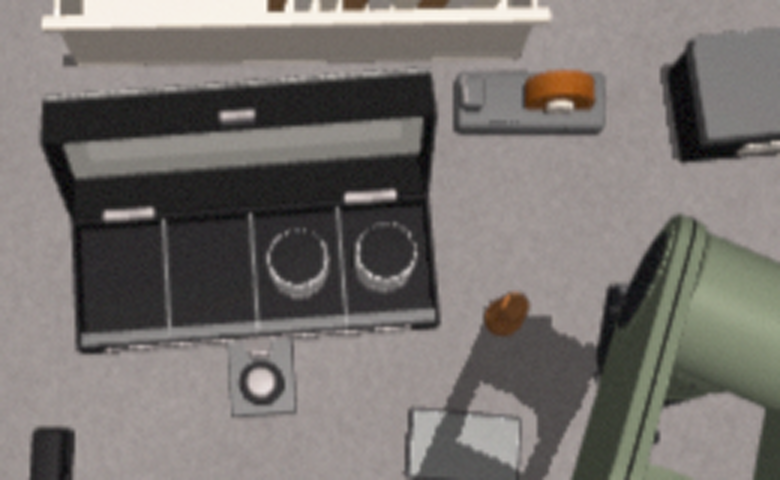

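View pics/side4.png

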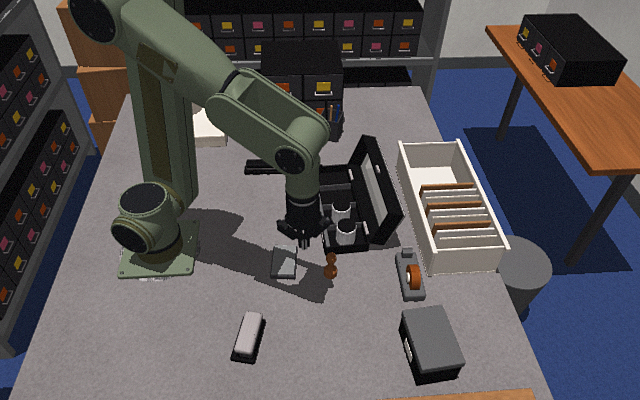

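Emit:
{"fn": "move_arm", "kwargs": {
  "moves": [
    [0, 0, -0.06, 0, -1],
    [0.04, 0.04, -0.07, 0, -1],
    [0.08, 0.085, -0.07, 0, -1],
    [0.12, 0.13, -0.07, 0, -1],
    [0.155, 0.17, -0.07, 0, -1],
    [0.19, 0.21, -0.07, 0, -1],
    [0.225, 0.25, -0.07, 0, -1],
    [0.26, 0.29, -0.07, 0, -1],
    [0.291, 0.332, -0.07, 0, -1],
    [0.291, 0.332, -0.07, 0, -1],
    [0.291, 0.332, -0.07, 0, -1]
  ]
}}

```text
t: 21.12
tcp_pos: [0.7267, 0.1359, 0.2738]
eef_rot: [[-0.061, 0.998, 0.008], [0.998, 0.061, -0.002], [-0.002, 0.008, -1.0]]
force: [0.6, 0.1, 0.4]
gripper_width: -0.001
```

Run:
```python
from h import *
C=np.array([.5343,.123])
print(d([*ab([.19,0],C),.135]))
```

```text
([-0.0007, -0.004, 0.1388], -0.0)
```

Emit:
{"fn": "move_arm", "kwargs": {
  "moves": [
    [0, -0.001, 0.045, 0, -1],
    [0, -0.002, 0.09, 0, -1],
    [0, -0.003, 0.13, 0, -1],
    [0, -0.004, 0.139, 0, -1],
    [0, -0.004, 0.139, 0, -1]
  ]
}}

```text
t: 21.75
tcp_pos: [0.7239, 0.1351, 0.1359]
eef_rot: [[-0.061, 0.998, 0.009], [0.998, 0.061, -0.002], [-0.002, 0.009, -1.0]]
force: [-0.5, -0.6, 0.8]
gripper_width: -0.003
```

Run:
```python
from h import *
C=np.array([.5343,.123])
s=arm.read_state();print(s['tcp_pos'],s['force'])
for th in np.arange(1.8,-.01,-.1):
    X=.065-.118*np.cos(th)+.052*np.sin(th);Z=.036+.118*np.sin(th)+.052*np.cos(th)
    X+=.0145-.003*np.sin(th); Z+=.011-.003*np.cos(th)
    print(round(th,1),d([*ab([X,0],C),Z])[0])
```

```text
[0.72393516 0.13510253 0.13589272] [-0.49416478 -0.62872362  0.78158626]
1.8 [-0.0005, -0.0359, -0.0152]
1.7 [-0.0005, -0.0465, -0.0222]
1.6 [-0.0005, -0.0578, -0.0282]
1.5 [-0.0005, -0.0697, -0.0329]
1.4 [-0.0005, -0.082, -0.0365]
1.3 [-0.0005, -0.0945, -0.0388]
1.2 [-0.0005, -0.1072, -0.0398]
1.1 [-0.0006, -0.12, -0.0396]
1.0 [-0.0006, -0.1327, -0.0381]
0.9 [-0.0006, -0.1452, -0.0354]
0.8 [-0.0005, -0.1573, -0.0314]
0.7 [-0.0005, -0.169, -0.0262]
0.6 [-0.0005, -0.1801, -0.0199]
0.5 [-0.0005, -0.1905, -0.0125]
0.4 [-0.0005, -0.2001, -0.0041]
0.3 [-0.0005, -0.2088, 0.0053]
0.2 [-0.0005, -0.2166, 0.0154]
0.1 [-0.0004, -0.2233, 0.0263]
-0.0 [-0.0004, -0.2289, 0.0378]
```

Emit:
{"fn": "move_arm", "kwargs": {
  "moves": [
    [0, -0.012, 0, 0, -1],
    [0, -0.024, -0.005, 0, -1],
    [0, -0.036, -0.013, 0, -1],
    [0, -0.0465, -0.02, 0, -1],
    [0, -0.058, -0.026, 0, -1],
    [0, -0.07, -0.031, 0, -1],
    [0, -0.082, -0.036, 0, -1],
    [0, -0.0945, -0.0388, 0, -1],
    [0, -0.107, -0.0398, 0, -1],
    [0, -0.12, -0.0396, 0, -1],
    [0, -0.1327, -0.038, 0, -1]
  ]
}}

```text
t: 23.12
tcp_pos: [0.5903, 0.127, 0.1728]
eef_rot: [[-0.061, 0.998, 0.01], [0.998, 0.061, -0.002], [-0.002, 0.01, -1.0]]
force: [2.2, 0.3, 2.3]
gripper_width: -0.001
```

Run:
```python
from h import *
C=np.array([.5343,.123])
shot('side','s5.png')
s=arm.read_state();print(s['tcp_pos'],s['force'])
for th in np.arange(.9,-.01,-.1):
    X=.065-.118*np.cos(th)+.052*np.sin(th);Z=.036+.118*np.sin(th)+.052*np.cos(th)
    X+=.0145-.003*np.sin(th); Z+=.011-.003*np.cos(th)
    print(round(th,1),d([*ab([X,0],C),Z])[0])
```

```text
[0.58832659 0.12686441 0.1724778 ] [-1.64159749  0.12313736  0.63952315]
0.9 [-0.0005, -0.0096, 0.0025]
0.8 [-0.0005, -0.0218, 0.0066]
0.7 [-0.0005, -0.0334, 0.0118]
0.6 [-0.0005, -0.0445, 0.0181]
0.5 [-0.0005, -0.0549, 0.0255]
0.4 [-0.0005, -0.0645, 0.034]
0.3 [-0.0005, -0.0732, 0.0433]
0.2 [-0.0004, -0.0809, 0.0535]
0.1 [-0.0004, -0.0876, 0.0644]
0.0 [-0.0004, -0.0932, 0.0759]
```

View pics/s5.png

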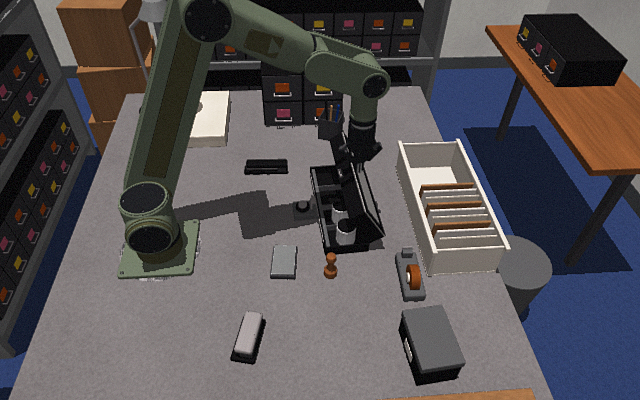

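The lid is about half shut and following the finger. Continuing.

Emit:
{"fn": "move_arm", "kwargs": {
  "moves": [
    [0, -0.01, 0.002, 0, -1],
    [0, -0.022, 0.006, 0, -1],
    [0, -0.034, 0.0115, 0, -1],
    [0, -0.045, 0.018, 0, -1],
    [0, -0.056, 0.0255, 0, -1],
    [0, -0.067, 0.034, 0, -1],
    [0, -0.077, 0.0433, 0, -1],
    [0, -0.087, 0.0535, 0, -1],
    [0, -0.097, 0.064, 0, -1],
    [0, -0.1, 0.067, 0, -1],
    [0, -0.103, 0.07, 0, -1]
  ]
}}

```text
t: 24.55
tcp_pos: [0.4861, 0.1204, 0.1016]
eef_rot: [[-0.061, 0.998, 0.007], [0.998, 0.061, -0.002], [-0.002, 0.007, -1.0]]
force: [1.6, 1.0, 2.4]
gripper_width: 0.001
```

Emit:
{"fn": "move_arm", "kwargs": {
  "moves": [
    [0, -0.003, 0.001, 0, -1],
    [0, -0.003, 0.002, 0, -1],
    [0, -0.003, 0.003, 0, -1]
  ]
}}

```text
t: 24.92
tcp_pos: [0.4814, 0.12, 0.0989]
eef_rot: [[-0.061, 0.998, 0.003], [0.998, 0.061, -0.002], [-0.003, 0.003, -1.0]]
force: [-5.2, -1.0, 15.8]
gripper_width: -0.0
```

Emit:
{"fn": "move_arm", "kwargs": {
  "moves": [
    [0, 0, 0.001, 0, -1],
    [0, 0, 0.001, 0, -1],
    [0, 0, 0.0, 0, -1]
  ]
}}

```text
t: 25.3
tcp_pos: [0.4812, 0.12, 0.0992]
eef_rot: [[-0.061, 0.998, 0.003], [0.998, 0.061, -0.002], [-0.003, 0.003, -1.0]]
force: [0.4, -0.3, 1.8]
gripper_width: -0.003
```

Emit:
{"fn": "move_arm", "kwargs": {
  "moves": [
    [0, 0, -0.004, 0, -1],
    [0, 0, -0.02, 0, -1],
    [0, 0, -0.06, 0, -1],
    [0, -0.02, -0.11, 0, -1],
    [0, -0.07, -0.15, 0, -1],
    [0.0, -0.12, -0.15, 0, -1],
    [-0.05, -0.14, -0.15, 0, -1],
    [-0.1, -0.14, -0.15, 0, -1],
    [-0.15, -0.14, -0.15, 0, -1],
    [-0.2, -0.14, -0.15, 0, -1],
    [-0.25, -0.14, -0.15, 0, -1],
    [-0.25, -0.14, -0.15, 0, -1]
  ]
}}

```text
t: 26.8
tcp_pos: [0.3559, -0.1402, 0.249]
eef_rot: [[-0.055, 0.998, 0.002], [0.998, 0.055, -0.002], [-0.003, 0.002, -1.0]]
force: [-0.3, 0.4, -0.2]
gripper_width: 0.002
```

Run:
```python
from h import *
s=shot('side');t=shot('top')
cv2.imwrite('pics/e.png',np.vstack([t['color'][90:270,140:480],s['color'][110:290,200:540]]).repeat(2,1).repeat(2,0)[::1,:,::-1][:720])
cv2.imwrite('pics/e.png',cv2.resize(np.vstack([t['color'][130:270,220:470],s['color'][140:280,240:490]]),None,fx=2.1,fy=2.1,interpolation=2)[:,:,::-1])
```

```text
(no output)
```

View pics/e.png

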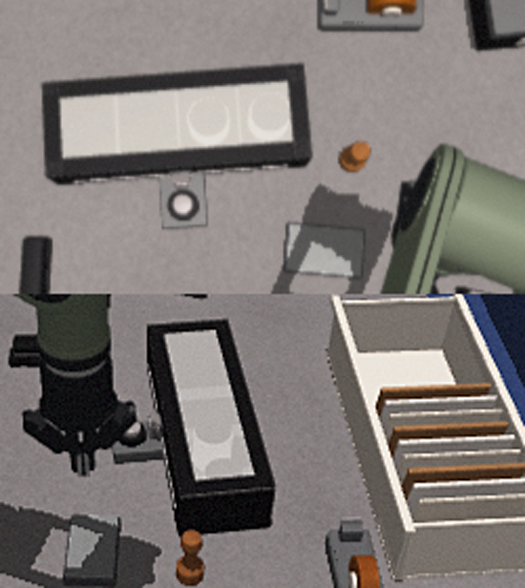

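The lid stays shut with the arm clear of it, and both canisters show through the window. Handing in.

```bash
python3 -c "
from cell import arm
print(arm.finish_job())"
```

```text
the job is handed in; nothing more can be done
None
```

The case is loaded, shut and latched, and the job is handed in at about 27 s of the 210 s allowed. Only two canisters were on the table. I pressed the release, the lid sprang open, and both went upright into neighbouring compartments (1 and 0, numbering from the -y end).

- **Caps:** I pushed both caps home. Each press stopped with the fingertips at 72 mm above the table, the fully seated height. The force readings were 15.8 N and 21.5 N, both above the suggested 8–15 N and the second well over it.
- **Lid:** It was swung over and pressed down with a 15.8 N reading. The last pictures show it still shut with the arm clear of it, both canisters visible through the window.
- **Other desk things:** The ones in the last pictures look unmoved. I did not measure any of them, or take a full-table picture after the lid was shut.
- **Disagreement:** Before the second pick, the top view placed that canister about 1 cm off because the arm partly covered it. I used the side view, and the grasp was good.

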